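Show what the flange joint still needs: the nut, its stud and the spanner

ROBOT

A 6-joint arm with a two-finger parallel gripper is mounted at the origin on the work surface; the furniture and walls round the work are solid. World frame = base frame: x ahead of the robot, y to its left, z up, the work surface at z = 0. Lengths are in m, angles in rad, forces in N, time in s.
With the tool pointing down it reaches from about 0.275 to 0.85 m from the base axis. Payload 19 kg.
Tool frame: the origin (TCP) lies midway between the tips of the shut fingers; the grasp point (between the pads) lies 19 mm behind it; z points along the fingers, y is the line along which they close (so a half turn about z gives the same grasp; the last joint's range is limited). The gripper opens to 85 mm and grips with 20 to 120 N. Pads are 22 mm wide; open, the fingers measure 114 mm over their backs; the gripper's body (76 mm by 85 mm) begins 54 mm behind the grasp point. The pads swing forward as they close: fully open they stand 13 mm farther back than shut.
Start: joints at [-1.28, 0.15, 1.437, -0, 1.554, -0.134], TCP at [0.237, -0.524, 0.231] pointing down, gripper open.
Joint ranges: [-2.8, 2.8], [-0.68, 2.1], [0.12, 2.68], [-1.39, 4.53], [0.16, 2.79], [-2.81, 2.81]. Speed limits (rad/s): [1.89, 1.89, 2.22, 3.01, 3.01, 3.01].

INTERFACE

Orientations are given as a unit quaternion [x, y, z, w].
In Python, from station import sensors, imaging, job gives the robot as it stands.
- The arm moves only by the tool move_arm, never from a script. Its argument "increments" is a list of rows, each a list of 7 numbers: the shift along the tool's x, y, z in mm, then the turn, a rotation vector about the tool's x, y, z in degrees, then the finger opening in mm, from 0 to 85.4. A call has 1 to 8 rows; each row is the pose to reach, as a shift and turn from the pose commanded when the call began, along the tool's axes at that moment; what a row does not reach only later rows make up. A row lasts 1/8 s, in which the tool goes at most 62.5 mm and 10.7 degrees, less where a joint would pass 70% of its speed; a pose out of reach is approached as far as the arm can. A call with a gripper value outside its range is refused whole. The fingers move at their own pace and stop on an object; "grip_force" is the grip in N (left out, the last holds). Time passes only in rows, so rows that repeat a pose let the fingers close. It gives the time, the measured TCP pose, the force, the opening and the grip force at its end, in the units of the state.
- sensors.read_state(): the state, without advancing time (a new reading comes with each control period).
- imaging.capture(name): name is "scene" or "top" or "wrist"; returns a dict with "image" (480x640x3 uint8, red, green, blue), "vertical_fov" (degrees; the focal length in pixels is half the picture's height over the tangent of half this angle, whatever the lens; pixels are square), "cx", "cy" (the principal point, pixels), "rvec" (rotation vector, rad) and "tvec" (3), from world to camera coordinates, as OpenCV has them. Camera axes: x right, y down, z forward; pixel columns grow to the right and rows downward; lengths in m; the calibration is good to about 2 mm. The wrist camera is an equidistant fisheye: a pixel r from the principal point sees the ray r / f radians off the axis. A picture is of the moment at which its call begins. There is no depth.
- job.sign_off(): hands the job in; it is judged then, once.
The state is a dict: "clock": time; "joints": joint angles; "joint_velocities": joint speeds; "joint_torque": joint torques, N m; "tool_pos": TCP position; "eef_rot": TCP orientation; "force": force on the tool from outside, world axes, zero at the start; "wrist_torque": the same for the moment, N m; "width": finger opening in m; "gripper_force": force on a finger pad.
Only numpy, scipy, OpenCV 4.12 (cv2) and the standard library are available. Lean on these libraries where they do the work, as an engineer would, in place of code of your own. Each camera call takes 0.05 s, during which the arm holds its last target. There are 200 camera calls.

TASK

Show the apprentice how to complete the round flange joint that lies on the bench, only by pointing from above with the fingertips about 3 cm over each thing, touching and moving nothing: first point at the one loose nut on the bench and stay there for two seconds, then point at the flange's stud that has no nut and stay there for two seconds. Last, point at the middle of the longer of the two spanners and finish there, still pointing at it. Come straight down over each thing and travel well above the parts, so that you point at no other stud and not at the short spanner.

Things in the scene. Friction and masses are not known exactly. Their poses are not given: they have to be found in the camera images.
- nut_top (a point): The loose nut: plain steel hexagon nut lying flat on the bench, 24 x 27 mm and 13 mm high, the only nut not on the flange. This point is the centre of its top face (z about 0.013); z up. It is always on the robot's left, between the flange and the left spanner.
- bare_stud (a point): Centre of the top end (z 0.066) of the one stud that carries no nut; z up. Six upright steel studs, 12 mm thick, stand 65 mm apart on the flange and all end 66 mm above the bench; the other five carry a washer and a hexagon nut (27 mm over corners, top at 52 mm). The flange is turned differently each time: the bare stud is on its left, far-left, near or near-right side.
- flange_centre (a point): Point on the axis of the flange joint, level with the stud tops (z 0.066), 65 mm from every stud; its x axis points to the bare stud. The flange is a dark steel disc of 170 mm diameter, fixed on the bench, 36 mm high, with a small boss (to 54 mm) at its centre.
- long_spanner_middle (a point): The longer of two plain steel combination spanners lying flat on the bench, 224 mm long, 43 mm over its jaw, 9 mm thick. This point is half-way along it, at its upper face (z about 0.009); y runs along the spanner, z up. One spanner lies to the left of the nut and one to the right of the flange, roughly pointing away from the robot; either may be the longer.
- short_spanner_middle (a point): The shorter spanner, 180 mm long, 45 mm over its jaw, 9 mm thick: not to be pointed at. Point half-way along it, at its upper face; y runs along it, z up.

How it is judged:
By the outcome, as a careful person would: the job done as asked, in the order asked, and still so for the second after the job is handed in, with the robot touching nothing.
It also fails if it takes over 61 s, if anything falls off the work surface, if the arm or the gripper's body presses on something with over 40 N, if the wrist force passes 120 N, or if a joint passes its speed limit or range.

## Working session

There is one attempt and no reset: what is moved stays moved. The work goes in short steps, Python scripts to look and compute and a tool call to move; the robot and the scene stay as the last step left them, time stands still between calls to the robot, and variables do not carry over. Pictures are saved under pics/ and viewed, at most 10 in all, crops included, and the job is handed in when it is done.

Besides the shell and the picture viewer there is one more tool, called after "Call:" in YAML: its name, and indented under it one key for each argument. move_arm: Moves the arm, as the interface text tells. Its arguments: {"type":"object","properties":{"increments":{"type":"array","items":{"type":"array","items":{"type":"number"}}},"grip_force":{"type":"number"}},"required":["increments"]}

```bash
mkdir -p pics; cat > h.py <<'E'
import numpy as np, cv2, json
from station import sensors, imaging, job
def cap(n):
    c=imaging.capture(n); c['f']=240/np.tan(np.radians(c['vertical_fov'])/2)
    c['R']=cv2.Rodrigues(np.array(c['rvec'],float))[0]; c['t']=np.array(c['tvec'],float).ravel(); return c
def ray(c,u,v,fish=False):
    d=np.array([u-c['cx'],v-c['cy'],0.])/c['f']
    if fish:
        r=np.hypot(d[0],d[1]); d=np.array([*(d[:2]/max(r,1e-9)*np.sin(r)),np.cos(r)])
    else: d[2]=1
    return -c['R'].T@c['t'], c['R'].T@d
def plane(c,u,v,z,fish=False):
    o,d=ray(c,u,v,fish); return o+d*(z-o[2])/d[2]
def proj(c,p):
    q=c['R']@np.array(p)+c['t']; return c['f']*q[:2]/q[2]+[c['cx'],c['cy']]
def save(n,im): cv2.imwrite('pics/'+n+'.png',im[...,::-1])
E
python3 - <<'E'
from h import *
for n in('top','scene'):
    c=cap(n); save(n,c['image']); print(n,c['f'],-c['R'].T@c['t'])
s=sensors.read_state();print(s['tool_pos'],s['eef_rot'],s['clock'],s['width'])
E
```

```text
top 524.2844961020834 [0.43780977 0.07153429 1.0874409 ]
scene 592.4267322129069 [-0.20154839  0.51489111  0.90308696]
[ 0.23687713 -0.52369504  0.23076727] [ 9.77531933e-01  2.10786661e-01 -4.75774013e-05 -5.48448960e-04] 0.1 0.08557939755255432
```

View pics/top.png

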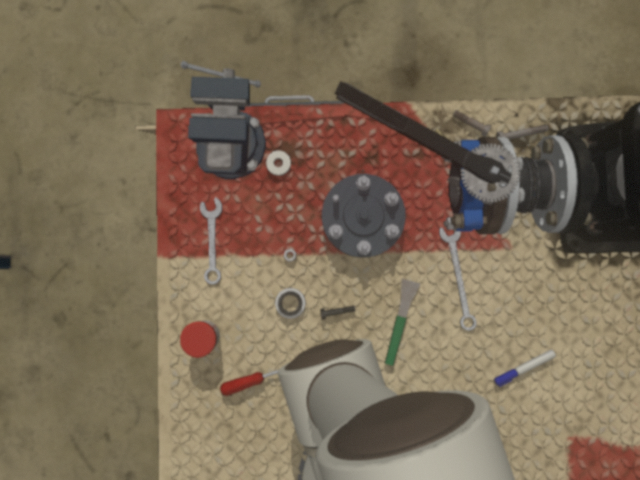

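View pics/scene.png

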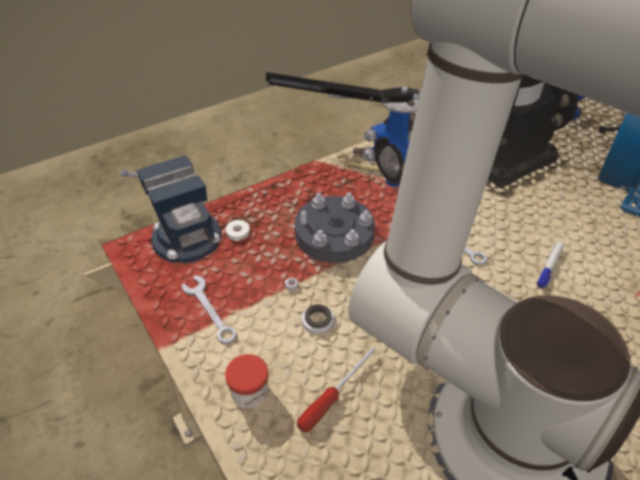

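The top view shows the loose nut at about (290,255) and the flange at (363,215). The bare stud appears to be the far-left one, near (335,199). The right spanner runs (449,225) to (468,330) and is longer than the left one, (210,200) to (212,283). I'll zoom in to refine these.

```bash
python3 - <<'E'
from h import *
t=cap('top'); s=cap('scene')
z=lambda im,x,y,w,h,k:cv2.resize(im[y:y+h,x:x+w],None,fx=k,fy=k,interpolation=cv2.INTER_CUBIC)
a=z(t['image'],270,165,150,110,5.3); save('ctop',a[:583,:795])
b=z(s['image'],270,180,120,120,5); 
d=z(t['image'],190,190,30,100,5); e=z(t['image'],430,210,50,130,4.5)
o=np.zeros((600,800,3),np.uint8); o[:500,:150]=d; o[:585,160:385]=e; o[:400,390:790]=z(s['image'],280,180,100,100,4); save('c2',o)
print(plane(t,290,255,.013),plane(s,292,284,.013))
# spanner masks
hsv=cv2.cvtColor(t['image'],cv2.COLOR_RGB2HSV)
for n,(x,y,w,h) in dict(L=(190,190,45,100),R=(435,215,50,120),N=(280,245,20,20)).items():
    r=t['image'][y:y+h,x:x+w].astype(int); m=((r[...,0]-r[...,2]<22)&(r.max(2)>95)).astype(np.uint8)
    if n=='R': m[:25,:5]=0
    cnt=max(cv2.findContours(m,cv2.RETR_EXTERNAL,cv2.CHAIN_APPROX_NONE)[0],key=cv2.contourArea)
    (cx,cy),sz,an=cv2.minAreaRect(cnt); print(n,cx+x,cy+y,sz,an,plane(t,cx+x,cy+y,.013 if n=='N' else .009), max(sz)*1.08/t['f'], len(cnt))
E
```

```text
[0.4608345  0.14860587 0.013     ] [0.4541001  0.15286139 0.013     ]
L 210.5 241.5 (85.0, 21.0) 90.0 [0.4929018  0.31247565 0.009     ] 0.1750957746843722 205
R 457.0454273223877 274.3331642150879 (114.10423278808594, 20.387760162353516) 80.32664489746094 [ 0.41279726 -0.19206445  0.009     ] 0.23504904746818647 269
N 289.5000009536743 255.0 (12.020814895629883, 10.60660171508789) 45.0 [0.46086034 0.14963121 0.013     ] 0.02476228113515006 32
```

View pics/ctop.png

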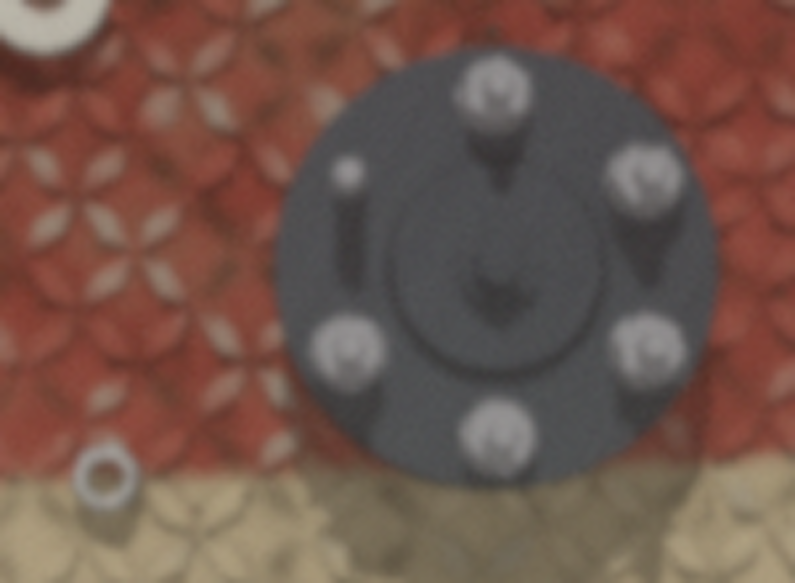

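View pics/c2.png

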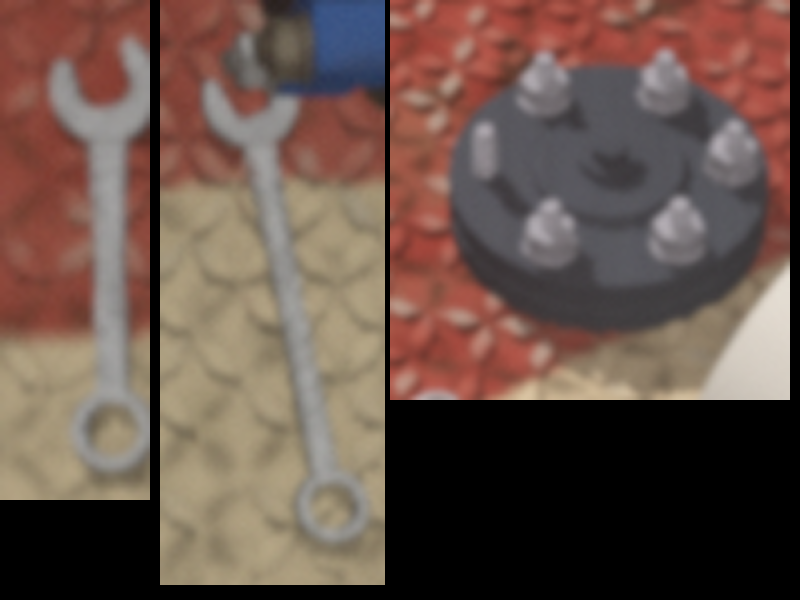

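Five studs carry nuts; the bare one is at top (335.3,197.2) and scene (303.5,211). The long spanner is the right one, its middle near top (459,276.7).

```bash
cat >> h.py <<'E'
def tri(t,a,s,b):
    o1,d1=ray(t,*a);o2,d2=ray(s,*b);k=np.linalg.lstsq(np.c_[d1,-d2],o2-o1,rcond=None)[0]
    p,q=o1+k[0]*d1,o2+k[1]*d2;return (p+q)/2,np.linalg.norm(p-q)
def rel(p):
    from scipy.spatial.transform import Rotation as R
    s=sensors.read_state();return R.from_quat(s['eef_rot']).inv().apply(np.array(p)-s['tool_pos'])*1000
E
python3 - <<'E'
from h import *
t=cap('top');s=cap('scene')
for n,a,b in [('stud',(335.3,197.2),(303.5,211)),('nut',(289.6,254.6),(291.5,282.5)),('leverend',(342,88),(270,77)),('gear',(490,170),(402,100)),('ringR',(468,322.8),(478,256))]: print(n,*tri(t,a,s,b))
S=plane(t,335.3,197.2,.066);N=plane(t,289.6,254.8,.013);M=plane(t,458.9,276.7,.009)
print(S,N,M,plane(t,363.3,215,.05)); print(proj(s,S),proj(s,N))
for p in(N,S,M): print(rel([p[0],p[1],.231]))
E
```

```text
stud [0.57058407 0.05366036 0.06665855] 0.00016385519545313308
nut [0.46174148 0.14970916 0.00789347] 0.00016686245052732166
leverend [0.70486062 0.04295204 0.30806561] 0.0008255412252157263
gear [ 0.58600365 -0.19557495  0.23980534] 0.0006407984883017853
ringR [ 0.31456778 -0.20949619  0.00996824] 0.0013709941893999273
[0.57062342 0.05358101 0.066     ] [0.4612648 0.1494174 0.013    ] [ 0.4078812  -0.19564979  0.009     ] [ 0.5357023 -0.0013017  0.05     ]
[303.56690303 211.21027991] [291.63370903 280.90853195]
[ 4.81885506e+02 -5.20926356e+02  3.29976041e-01]
[ 5.42023989e+02 -3.88535719e+02  2.68446591e-01]
[ 2.91025347e+02 -2.28533551e+02  1.86477745e-01]
```

Call:
move_arm:
  increments:
    - [15,-16,0,0,0,0,0]
    - [45,-49,0,0,0,0,0]
    - [75,-81,0,0,0,0,0]
    - [105,-114,0,0,0,0,0]
    - [135,-146,0,0,0,0,0]
    - [165,-178,0,0,0,0,0]
    - [195,-211,0,0,0,0,0]
    - [225,-243,0,0,0,0,0]
  grip_force: 20

```text
clock: 1.3
tool_pos: [0.3417, -0.2075, 0.2313]
eef_rot: [0.978, 0.211, 0.0, 0.0]
force: [0.9, 0.5, -0.3]
width: -0.0003
gripper_force: 0.0
```

Call:
move_arm:
  increments:
    - [30,-32,0,0,0,0,0]
    - [60,-65,0,0,0,0,0]
    - [90,-97,0,0,0,0,0]
    - [120,-130,0,0,0,0,0]
    - [150,-162,0,0,0,0,0]
    - [180,-195,0,0,0,0,0]
    - [210,-227,0,0,0,0,0]
    - [235,-254,0,0,0,0,0]

```text
clock: 2.3
tool_pos: [0.4506, 0.1207, 0.2314]
eef_rot: [0.977, 0.211, 0.0, -0.0]
force: [0.5, -0.8, 0.5]
width: 0.0004
gripper_force: 0.0
```

Call:
move_arm:
  increments:
    - [12,-13,0,0,0,0,0]
    - [20,-22,0,0,0,0,0]
    - [22,-24,0,0,0,0,0]
    - [22,-24,0,0,0,0,0]
    - [22,-24,0,0,0,0,0]

```text
clock: 2.92
tool_pos: [0.4613, 0.1488, 0.2314]
eef_rot: [0.978, 0.21, 0.0, 0.0]
force: [-0.0, -0.1, 0.5]
width: 0.0003
gripper_force: 0.0
```

```bash
python3 - <<'E'
from h import *
s=sensors.read_state();print(s['clock'],s['joints'],s['tool_pos'],s['width'],s['eef_rot'])
print(rel([.4615,.1495,.043]))
w=cap('wrist');im=w['image'];save('w1',im)
q=w['R']@np.array([.4615,.1495,.013])+w['t'];th=np.arctan2(np.hypot(q[0],q[1]),q[2]);print(q[:2]/np.hypot(*q[:2])*th*w['f']+[w['cx'],w['cy']])
E
```

```text
2.925 [ 1.52971780e-01 -3.94192313e-02  1.63710608e+00 -1.19461199e-05
  1.54378590e+00  1.29982849e+00] [0.46133121 0.14882984 0.23142427] 0.0002873163337780809 [9.77618356e-01 2.10386184e-01 5.94959617e-05 9.49552037e-06]
[  0.40835414  -0.54961669 188.42428895]
[320.33459489 209.34966479]
```

View pics/w1.png

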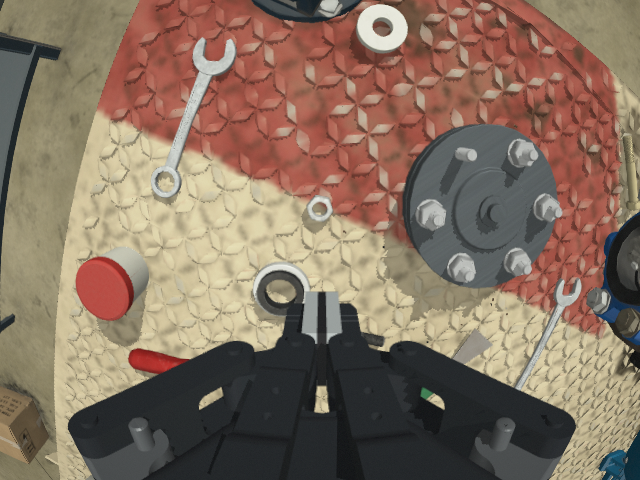

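The nut is at (320,208), within about 1 px of the prediction (320,209). Going straight down on it and holding.

Call:
move_arm:
  increments:
    - [0,0,20,0,0,0,0]
    - [0,0,50,0,0,0,0]
    - [0,0,80,0,0,0,0]
    - [0,0,110,0,0,0,0]
    - [0,0,140,0,0,0,0]
    - [0,0,165,0,0,0,0]
    - [0,0,182,0,0,0,0]
    - [0,0,188,0,0,0,0]

```text
clock: 3.98
tool_pos: [0.4612, 0.1493, 0.0427]
eef_rot: [0.978, 0.211, -0.0, -0.0]
force: [-0.1, -0.6, 0.4]
width: 0.0
gripper_force: 0.0
```

Call:
move_arm:
  increments:
    - [0,0,0,0,0,0,0]
    - [0,0,0,0,0,0,0]
    - [0,0,0,0,0,0,0]
    - [0,0,0,0,0,0,0]
    - [0,0,0,0,0,0,0]
    - [0,0,0,0,0,0,0]
    - [0,0,0,0,0,0,0]
    - [0,0,0,0,0,0,0]

```text
clock: 4.97
tool_pos: [0.4614, 0.1495, 0.0433]
eef_rot: [0.978, 0.211, -0.0, -0.0]
force: [-0.7, 0.6, -0.2]
width: 0.0002
gripper_force: 0.0
```

Call:
move_arm:
  increments:
    - [0,0,0,0,0,0,0]
    - [0,0,0,0,0,0,0]
    - [0,0,0,0,0,0,0]
    - [0,0,0,0,0,0,0]
    - [0,0,0,0,0,0,0]
    - [0,0,0,0,0,0,0]
    - [0,0,0,0,0,0,0]
    - [0,0,0,0,0,0,0]

```text
clock: 5.98
tool_pos: [0.4614, 0.1495, 0.0433]
eef_rot: [0.978, 0.211, 0.0, -0.0]
force: [0.6, 0.4, 1.1]
width: -0.0001
gripper_force: 0.0
```

Call:
move_arm:
  increments:
    - [0,0,0,0,0,0,0]
    - [0,0,0,0,0,0,0]
    - [0,0,0,0,0,0,0]
    - [0,0,0,0,0,0,0]
    - [0,0,0,0,0,0,0]
    - [0,0,0,0,0,0,0]

```text
clock: 6.72
tool_pos: [0.4614, 0.1495, 0.0433]
eef_rot: [0.978, 0.211, 0.0, -0.0]
force: [-0.4, 1.2, 0.2]
width: -0.0
gripper_force: 0.0
```

Call:
move_arm:
  increments:
    - [0,0,-20,0,0,0,0]
    - [0,0,-50,0,0,0,0]
    - [0,0,-80,0,0,0,0]
    - [0,0,-110,0,0,0,0]
    - [0,0,-140,0,0,0,0]
    - [0,0,-165,0,0,0,0]
    - [0,0,-182,0,0,0,0]
    - [0,0,-188,0,0,0,0]

```text
clock: 7.72
tool_pos: [0.4616, 0.1495, 0.2319]
eef_rot: [0.978, 0.211, 0.0, -0.0]
force: [-0.3, -0.4, 0.1]
width: -0.0002
gripper_force: 0.0
```

```bash
python3 - <<'E'
from h import *
s=sensors.read_state();print(s['clock'],s['tool_pos'],s['force'])
print(rel([.5706,.0536,.231]))
E
```

```text
7.725 [0.46156704 0.14949642 0.23191661] [-0.32289764 -0.373494    0.08819306]
[ 59.82092003 132.30896031   0.97362043]
```

Call:
move_arm:
  increments:
    - [7,15,0,0,0,0,0]
    - [18,40,0,0,0,0,0]
    - [30,66,0,0,0,0,0]
    - [42,92,0,0,0,0,0]
    - [52,115,0,0,0,0,0]
    - [58,128,0,0,0,0,0]
    - [60,132,0,0,0,0,0]
    - [60,132,0,0,0,0,0]

```text
clock: 8.72
tool_pos: [0.5703, 0.0541, 0.2312]
eef_rot: [0.978, 0.211, -0.0, -0.0]
force: [0.2, -0.7, -0.4]
width: 0.0002
gripper_force: 0.0
```

```bash
python3 - <<'E'
from h import *
print(rel([.5706,.0536,.096]))
w=cap('wrist');im=w['image'];save('w2',im)
q=w['R']@np.array([.5706,.0536,.066])+w['t'];th=np.arctan2(np.hypot(q[0],q[1]),q[2]);print(q[:2]/np.hypot(*q[:2])*th*w['f']+[w['cx'],w['cy']])
E
```

```text
[7.07813448e-02 6.58030831e-01 1.35241366e+02]
[321.63492381 222.09361836]
```

View pics/w2.png

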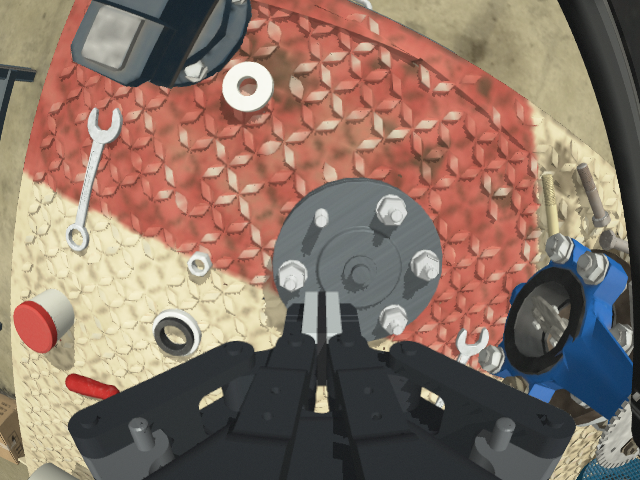

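The stud spans roughly (321,211) to (321,226). I need to work out which end is the top before descending.

```bash
python3 - <<'E'
from h import *
w=cap('wrist');im=w['image']
def fp(p):
    q=w['R']@np.array(p)+w['t'];r=np.hypot(*q[:2]);return q[:2]/r*np.arctan2(r,q[2])*w['f']+[w['cx'],w['cy']]
print(-w['R'].T@w['t'],fp([.5706,.0536,.066]),fp([.5706,.0536,.036]))
c=cv2.resize(im[190:250,280:360],None,fx=6,fy=6,interpolation=cv2.INTER_CUBIC);save('w3',c)
print(plane(w,321,222,.066,True),plane(w,321,214,.066,True))
E
```

```text
[0.63659153 0.08411714 0.37318393] [321.91631286 222.02653596] [321.86032877 214.58142423]
[0.57030007 0.05431809 0.066     ] [0.57662946 0.05718453 0.066     ]
```

View pics/w3.png

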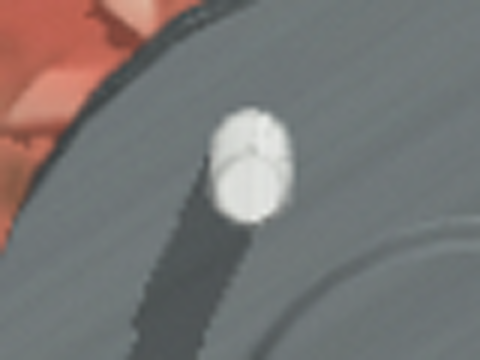

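The stud's top end is at (321.8,221.3), matching the prediction. The lever is to the right, so I'll turn the wrist camera away from it first and then descend.

Call:
move_arm:
  increments:
    - [0,0,0,0,0,-5,0]
    - [0,0,0,0,0,-13,0]
    - [0,0,0,0,0,-21,0]
    - [0,0,0,0,0,-29,0]
    - [0,0,0,0,0,-36,0]
    - [0,0,0,0,0,-40,0]
    - [0,0,0,0,0,-40,0]

```text
clock: 9.7
tool_pos: [0.5702, 0.0544, 0.2316]
eef_rot: [0.846, 0.533, 0.0, 0.0]
force: [-0.3, -0.5, 0.3]
width: 0.0002
gripper_force: 0.0
```

Call:
move_arm:
  increments:
    - [0,0,8,0,0,0,0]
    - [0,0,20,0,0,0,0]
    - [0,0,32,0,0,0,0]
    - [0,0,44,0,0,0,0]
    - [0,0,56,0,0,0,0]
    - [0,0,65,0,0,0,0]
    - [0,0,70,0,0,0,0]

```text
clock: 10.58
tool_pos: [0.5704, 0.0539, 0.1607]
eef_rot: [0.846, 0.532, -0.0, -0.0]
force: [-0.9, -0.7, 0.2]
width: -0.0004
gripper_force: 0.0
```

```bash
python3 - <<'E'
from h import *
s=sensors.read_state();print(s['clock'],s['tool_pos'],s['force'],s['joints'],rel([.5706,.0536,.096]))
save('s2',cap('scene')['image'])
E
```

```text
10.575 [0.57038582 0.05391943 0.16072655] [-0.86681197 -0.68170927  0.16173526] [-4.02579097e-02  1.79850871e-01  1.54698977e+00  1.00692935e-04
  1.41515177e+00  4.07645920e-01] [-0.19080965  0.35770438 64.72642215]
```

View pics/s2.png

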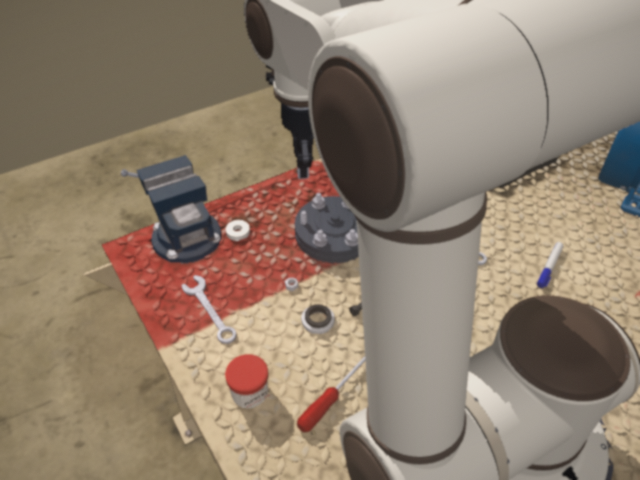

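The fingertips, at (303,178), are directly above the bare stud at (303,212), and the wrist sits high. Continuing down, then holding.

Call:
move_arm:
  increments:
    - [0,0,8,0,0,0,0]
    - [0,0,18,0,0,0,0]
    - [0,0,29,0,0,0,0]
    - [0,0,40,0,0,0,0]
    - [0,0,50,0,0,0,0]
    - [0,0,58,0,0,0,0]
    - [0,0,63,0,0,0,0]
    - [0,0,65,0,0,0,0]

```text
clock: 11.62
tool_pos: [0.5705, 0.0539, 0.0961]
eef_rot: [0.846, 0.532, -0.0, -0.0]
force: [-0.5, -0.1, 0.6]
width: 0.0004
gripper_force: 0.0
```

Call:
move_arm:
  increments:
    - [0,0,0,0,0,0,0]
    - [0,0,0,0,0,0,0]
    - [0,0,0,0,0,0,0]
    - [0,0,0,0,0,0,0]
    - [0,0,0,0,0,0,0]
    - [0,0,0,0,0,0,0]
    - [0,0,0,0,0,0,0]
    - [0,0,0,0,0,0,0]

```text
clock: 12.62
tool_pos: [0.5704, 0.0539, 0.0963]
eef_rot: [0.846, 0.532, 0.0, -0.0]
force: [0.4, -0.1, 0.4]
width: -0.0002
gripper_force: 0.0
```

Call:
move_arm:
  increments:
    - [0,0,0,0,0,0,0]
    - [0,0,0,0,0,0,0]
    - [0,0,0,0,0,0,0]
    - [0,0,0,0,0,0,0]
    - [0,0,0,0,0,0,0]
    - [0,0,0,0,0,0,0]
    - [0,0,0,0,0,0,0]
    - [0,0,0,0,0,0,0]

```text
clock: 13.62
tool_pos: [0.5705, 0.0539, 0.0963]
eef_rot: [0.846, 0.532, 0.0, -0.0]
force: [-0.4, -0.0, 0.3]
width: 0.0001
gripper_force: 0.0
```

Call:
move_arm:
  increments:
    - [0,0,0,0,0,0,0]
    - [0,0,0,0,0,0,0]
    - [0,0,0,0,0,0,0]
    - [0,0,0,0,0,0,0]
    - [0,0,0,0,0,0,0]
    - [0,0,0,0,0,0,0]

```text
clock: 14.38
tool_pos: [0.5705, 0.0539, 0.0963]
eef_rot: [0.846, 0.532, 0.0, -0.0]
force: [-0.1, -0.6, -0.4]
width: -0.0001
gripper_force: 0.0
```

Call:
move_arm:
  increments:
    - [0,0,-15,0,0,0,0]
    - [0,0,-35,0,0,0,0]
    - [0,0,-55,0,0,0,0]
    - [0,0,-75,0,0,0,0]
    - [0,0,-95,0,0,0,0]
    - [0,0,-115,0,0,0,0]
    - [0,0,-130,0,0,0,0]
    - [0,0,-135,0,0,0,0]

```text
clock: 15.38
tool_pos: [0.5707, 0.0539, 0.2326]
eef_rot: [0.846, 0.532, 0.001, 0.0]
force: [-0.1, -0.1, -0.4]
width: 0.0001
gripper_force: 0.0
```

```bash
python3 - <<'E'
from h import *
s=sensors.read_state();print(s['clock'],s['tool_pos'])
for p in([.43,.06,.231],[.408,-.1957,.231]):print(rel(p))
E
```

```text
15.375 [0.57068109 0.05393714 0.23259263]
[ -55.45572817 -129.4341202     1.39101249]
[-295.46474327  -38.53769275    1.3446692 ]
```

Call:
move_arm:
  increments:
    - [-7,-16,0,0,0,0,0]
    - [-20,-46,0,0,0,0,0]
    - [-33,-78,0,0,0,0,0]
    - [-45,-106,0,0,0,0,0]
    - [-53,-124,0,0,0,0,0]
    - [-55,-129,0,0,0,0,0]

```text
clock: 16.12
tool_pos: [0.4296, 0.0603, 0.2314]
eef_rot: [0.846, 0.532, 0.0, 0.0]
force: [0.5, -0.6, -0.2]
width: -0.0002
gripper_force: 0.0
```

Call:
move_arm:
  increments:
    - [-18,7,0,0,0,0,0]
    - [-53,20,0,0,0,0,0]
    - [-90,34,0,0,0,0,0]
    - [-128,48,0,0,0,0,0]
    - [-165,63,0,0,0,0,0]
    - [-200,76,0,0,0,0,0]
    - [-228,86,0,0,0,0,0]
    - [-240,91,0,0,0,0,0]

```text
clock: 17.12
tool_pos: [0.4085, -0.197, 0.2309]
eef_rot: [0.847, 0.532, -0.0, -0.0]
force: [-0.2, 1.2, 0.1]
width: -0.0003
gripper_force: 0.0
```

Call:
move_arm:
  increments:
    - [0,0,0,0,0,0,0]
    - [0,0,0,0,0,0,0]

```text
clock: 17.38
tool_pos: [0.4087, -0.1948, 0.2312]
eef_rot: [0.846, 0.533, 0.0, -0.0]
force: [-0.4, 0.3, 0.2]
width: 0.0
gripper_force: 0.0
```

```bash
python3 - <<'E'
from h import *
s=sensors.read_state();print(s['clock'],s['tool_pos'],rel([.408,-.1957,.039]))
w=cap('wrist');save('w4',w['image'])
def fp(p):
    q=w['R']@np.array(p)+w['t'];r=np.hypot(*q[:2]);return q[:2]/r*np.arctan2(r,q[2])*w['f']+[w['cx'],w['cy']]
print(fp([.408,-.1957,.009]),fp([.3146,-.2095,.009]))
E
```

```text
17.375 [ 0.40869783 -0.19475579  0.23124039] [-1.22329004e+00 -1.75630667e-01  1.92240006e+02]
[320.72907923 209.88343218] [246.29781052 259.72796547]
```

View pics/w4.png

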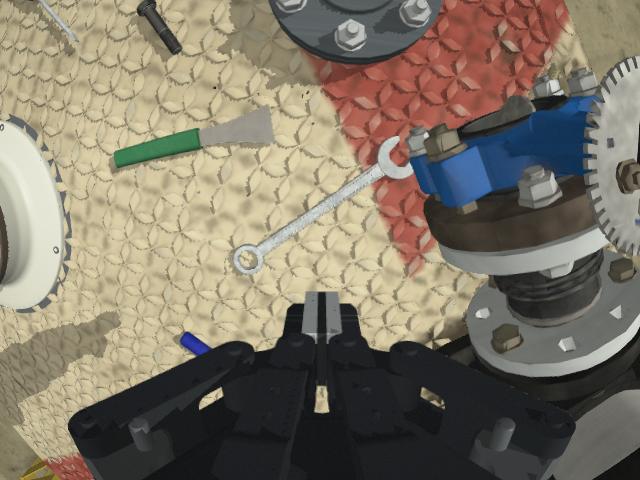

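The spanner's ring is at (248,259) against a predicted (246,260), and the shank passes through (321,209), so the target is confirmed. The valve is about 85 mm from the tool axis. I'll turn the camera side away from it before descending.

Call:
move_arm:
  increments:
    - [-1,0,0,0,0,-5,0]
    - [-1,0,0,0,0,-14,0]
    - [-1,0,0,0,0,-23,0]
    - [-1,0,0,0,0,-32,0]
    - [-1,0,0,0,0,-41,0]
    - [-1,0,0,0,0,-50,0]
    - [-1,0,0,0,0,-59,0]
    - [-1,0,0,0,0,-68,0]

```text
clock: 18.42
tool_pos: [0.4082, -0.1956, 0.2315]
eef_rot: [0.401, 0.916, 0.0, 0.0]
force: [-0.8, 0.5, -0.1]
width: 0.0001
gripper_force: 0.0
```

Call:
move_arm:
  increments:
    - [0,0,0,0,0,-9,0]
    - [0,0,0,0,0,-17,0]
    - [0,0,0,0,0,-22,0]
    - [0,0,0,0,0,-22,0]

```text
clock: 18.92
tool_pos: [0.4082, -0.1957, 0.2314]
eef_rot: [0.222, 0.975, 0.0, 0.0]
force: [0.4, -0.1, 0.0]
width: 0.0001
gripper_force: 0.0
```

```bash
python3 - <<'E'
from h import *
s=sensors.read_state();print(s['clock'],s['tool_pos'],s['joints'],rel([.408,-.1957,.039]))
t=cap('top')
for z in(.1,.25):print(plane(t,470,231,z),plane(t,448,225,z))
E
```

```text
18.925 [ 0.40820765 -0.19573638  0.23143884] [-6.17705313e-01 -1.08537593e-01  1.70129102e+00  1.66965648e-04
  1.54861226e+00 -1.74118664e+00] [ 2.51446090e-01 -8.12739729e-02  1.92438771e+02]
[ 0.49554482 -0.19738439  0.1       ] [ 0.50792413 -0.15656841  0.1       ]
[ 0.48677441 -0.15653354  0.25      ] [ 0.49727321 -0.12191782  0.25      ]
```

Nothing is closer than about 80 mm. Descending straight.

Call:
move_arm:
  increments:
    - [0,0,10,0,0,0,0]
    - [0,0,28,0,0,0,0]
    - [0,0,46,0,0,0,0]
    - [0,0,64,0,0,0,0]
    - [0,0,82,0,0,0,0]
    - [0,0,95,0,0,0,0]
    - [0,0,100,0,0,0,0]

```text
clock: 19.85
tool_pos: [0.4077, -0.1962, 0.1302]
eef_rot: [0.222, 0.975, 0.0, -0.001]
force: [-0.1, -0.3, 0.7]
width: 0.0
gripper_force: 0.0
```

Call:
move_arm:
  increments:
    - [0,0,10,0,0,0,0]
    - [0,0,25,0,0,0,0]
    - [0,0,42,0,0,0,0]
    - [0,0,58,0,0,0,0]
    - [0,0,73,0,0,0,0]
    - [0,0,84,0,0,0,0]
    - [0,0,90,0,0,0,0]
    - [0,0,92,0,0,0,0]

```text
clock: 20.85
tool_pos: [0.4081, -0.1964, 0.0391]
eef_rot: [0.222, 0.975, 0.0, -0.0]
force: [0.5, -0.6, -0.0]
width: 0.0001
gripper_force: 0.0
```

Call:
move_arm:
  increments:
    - [0,0,0,0,0,0,0]
    - [0,0,0,0,0,0,0]
    - [0,0,0,0,0,0,0]
    - [0,0,0,0,0,0,0]
    - [0,0,0,0,0,0,0]
    - [0,0,0,0,0,0,0]
    - [0,0,0,0,0,0,0]
    - [0,0,0,0,0,0,0]

```text
clock: 21.85
tool_pos: [0.408, -0.1964, 0.0393]
eef_rot: [0.222, 0.975, 0.0, -0.0]
force: [-0.2, 0.3, 0.7]
width: 0.0003
gripper_force: 0.0
```

Call:
move_arm:
  increments:
    - [0,0,0,0,0,0,0]
    - [0,0,0,0,0,0,0]
    - [0,0,0,0,0,0,0]
    - [0,0,0,0,0,0,0]
    - [0,0,0,0,0,0,0]
    - [0,0,0,0,0,0,0]
    - [0,0,0,0,0,0,0]
    - [0,0,0,0,0,0,0]

```text
clock: 22.85
tool_pos: [0.408, -0.1964, 0.0393]
eef_rot: [0.222, 0.975, 0.0, -0.0]
force: [-0.2, 1.2, -0.2]
width: -0.0001
gripper_force: 0.0
```

```bash
python3 -c "
from station import job; print(job.sign_off())"
```

```text
the job is handed in; nothing more can be done
None
```

I pointed at the loose nut, then the bare far-left stud, holding over two seconds at each, and finished over the middle of the longer (right-hand) spanner; nothing was touched and I handed the job in at about 23 s.

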